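# Knock a jammed spacer plug out of a tube block

## Task

A white spacer plug is jammed in the bore of one of the two grey metal tube blocks. Take the long drift rod with the plain round handle out of the tool rack, put its shank into that bore from above and push down until the plug drops out into the tray underneath. Leave the rod standing in the bore with its collar resting on top of the block, and let go of it.

Things in the scene. Friction and masses are not known exactly. Their poses are not given: they have to be found in the camera images.
- rod_grip (a point): Loose steel drift rod, about 250 g, hanging upright in the rack. From the top: plain round handle 24 mm wide, 50 mm tall; round collar 52 mm wide, 6 mm thick; round shank 14 mm wide, 70 mm long. Point: on the axis, middle of the handle, 25 mm below its top, 25 mm above the collar's upper face, 31 mm above the collar's underside, 101 mm above the shank's lower end. z up along the rod.
- rack: Fixed white tool rack 70 x 270 mm, top 95 mm above the table; origin under its centre, y along its row of three 20 mm holes 90 mm apart. The rod hangs in any of them by its collar. The other two steel tools have the same collar but a 40 mm ball or a square handle; not needed.
- bore_mouth (a point): Centre of the upper mouth of the bore that holds the plug; z up. The bore is vertical, 38 mm wide, 50 mm long, right through a fixed grey metal block 100 x 100 x 50 mm, top 120 mm above the table, on side legs over a low-rimmed tray, 65 mm free height below the block. A second identical stand nearby has an empty bore.
- plug_center (a point): White plastic plug, round, 34 mm wide, 28 mm tall, about 40 g; point: its centre, z along its axis. At the start its top is 14 mm below the bore's mouth, held by four spring balls low in the bore. 10 to 20 N drives it past them; it drops free once its top is about 40 mm below the mouth. With the collar down, the shank reaches 20 mm out below the block.
There are look-alikes about, which are no part of the job. What is shaped like the part that bears plug_center but blue is not meant.

How it is judged:
On the way:
1. the rod's shank is in the bore from above while the plug is still in the bore (horizontal distance between rod_grip and bore_mouth below 0.03 m and z of rod_grip in the frame of bore_mouth below 0.096 m and angle between rod_grip's own z axis and vertical below 0.35 rad and height (world z) of plug_center above 0.06 m), for 0.1 s.
At the end, for the whole second after the job is handed in: The plug lies in the tray under its block (centre under 45 mm high, within 50 mm of the bore axis); the rod stands released and still in the bore, collar on the block (handle centre within 20 mm of the bore axis, 20 to 42 mm above the mouth, leaning under 15 degrees) (height (world z) of plug_center below 0.045 m and horizontal distance between plug_center and bore_mouth below 0.05 m and horizontal distance between rod_grip and bore_mouth below 0.02 m and z of rod_grip in the frame of bore_mouth between 0.02 and 0.042 m and angle between rod_grip's own z axis and vertical below 0.26 rad and linear speed of rod below 0.03 m/s and linear speed of plug below 0.05 m/s); the robot touches nothing.
It also fails if it takes over 45 s, if anything falls off the work surface, if the arm or the gripper's body presses on something with over 40 N, if the wrist force passes 120 N, or if a joint passes its speed limit or range.

## Robot

A 6-joint arm with a two-finger parallel gripper is mounted at the origin on the work surface. World frame = base frame: x ahead of the robot, y to its left, z up, the work surface at z = 0. Lengths are in m, angles in rad, forces in N, time in s.
With the tool pointing down it reaches from about 0.3 to 0.775 m from the base axis. Payload 14.6 kg.
Tool frame: the origin (TCP) lies at the very end of the fingers, on their centre line; the grasp point (between the pads) lies 19 mm behind it; y points along the fingers, x is the direction in which the jaws open and shut, and the axes are right-handed (so a half turn about y gives the same grasp; the last joint's range is limited). The gripper opens to 94 mm and grips with 3 to 60 N. Pads are 16 mm wide; open, the fingers measure 119 mm over their backs; the gripper's body (75 mm by 177 mm) begins 78 mm behind the grasp point.
Start: joints at [-1.279, 0.3, 1.521, -0, 1.321, -0.067], TCP at [0.193, -0.515, 0.205] pointing down, gripper open.
Joint ranges: [-3.03, 3.03], [-0.79, 2.21], [0.23, 2.52], [-1.04, 4.18], [0, 3.07], [-2.55, 2.55]. Speed limits (rad/s): [2.22, 2.22, 2.57, 3.14, 3.14, 3.14].

## Interface

Orientations are given as [roll, pitch, yaw] about the fixed x, y, z axes, in that order (R = Rz(yaw) Ry(pitch) Rx(roll)).
In Python, from station import * gives the robot as it stands.
- The arm moves only by the tool send_rows, never from a script. Its argument "series" is text: rows parted by semicolons, each of 7 numbers parted by spaces: the turn, a rotation vector about the tool's x, y, z in units of 5 degrees (1.0 is 5 degrees), then the shift along the tool's x, y, z in cm, then the opening, from -1 (shut) to 1 (fully open). A call has exactly 10 rows; each row is the pose to reach, as a shift and turn from the pose commanded when the call began, along the tool's axes at that moment; what a row does not reach only later rows make up. A row lasts 1/12 s, in which the tool goes at most 41.7 mm and 7.16 degrees, less where a joint would pass 70% of its speed; a pose out of reach is approached as far as the arm can. A call with a gripper value outside its range is refused whole. The fingers move at their own pace and stop on an object; "newtons" is the grip in N (left out, the last holds). Time passes only in rows, so rows that repeat a pose let the fingers close, or fill a call up. It gives the time, the measured TCP pose, the force and the opening at its end, in the units of the state.
- get_obs(): the state, without advancing time (a new reading comes with each control period).
- camera(name): name is "scene" or "top" or "wrist"; returns the picture (480x640x3 uint8, red, green, blue); there is no depth.
- camera_info(name): a dict with "K" (3x3 intrinsics, pixels), "k1" (the pictures are not rectified: a ray, as slopes to the right and down, at radius r is drawn at 1 + k1 r^2 times it, then the intrinsics apply), "R" (3x3) and "t" (3): a world point X has camera coordinates R X + t; the wrist camera has in their place "mount" (4x4, takes a point from camera to tool coordinates, whose origin is the TCP and whose axes are the tool frame's). Camera axes: x right, y down, z forward; pixel columns grow to the right and rows downward; lengths in m; the calibration is good to about 2 mm. A picture is of the moment at which its call begins: read the wrist's pose just before it. camera_info takes no time and is no camera call.
- hand_in(): hands the job in, once; it reports no verdict.
The state is a dict: "time_s": time; "qpos": joint angles; "joint_vel": joint speeds; "tau": joint torques, N m; "ee_pos": TCP position; "eef_rot": TCP orientation; "force": force on the tool from outside, world axes, zero at the start; "moment": the same for the moment, N m; "grip_width": finger opening in m.
Only numpy, scipy, OpenCV 4.12 (cv2) and the standard library are available. Lean on these libraries where they do the work, as an engineer would, in place of code of your own. Each camera call takes 0.05 s, during which the arm holds its last target. There are 200 camera calls.

## Working session

There is one attempt and no reset: what is moved stays moved. The work goes in short steps, Python scripts to look and compute and a tool call to move; the robot and the scene stay as the last step left them, time stands still between calls to the robot, and variables do not carry over. Pictures are saved under pics/ and viewed, on a budget of 10 in all, crops included, one or two more only if the job needs it, and the job is handed in when it is done.

Besides the shell and the picture viewer there is one more tool, called after ">>>" by a JSON object that holds its "fn" and its "kwargs". send_rows: Moves the arm, as the interface text tells. Its arguments: {"type":"object","properties":{"series":{"type":"string"},"newtons":{"type":"number"}},"required":["series"]}

```bash
mkdir -p pics
python3 - <<'E'
from station import *
import cv2
o=get_obs();print(o)
for n in("scene","top"):
    cv2.imwrite(f"pics/{n}0.png",cv2.cvtColor(camera(n),cv2.COLOR_RGB2BGR))
for n in("scene","top","wrist"): print(n,camera_info(n))
E
```

```text
{'time_s': 0.0, 'qpos': array([-1.27860008e+00,  3.00479774e-01,  1.52160592e+00, -6.34647027e-06,
        1.32069371e+00, -6.66137975e-02]), 'joint_vel': array([ 0.00198055,  0.00068697, -0.0015359 ,  0.00209434,  0.00103329,
        0.00085869]), 'tau': array([ 7.62065229e-04, -5.31806159e+01, -3.52738130e+01,  7.08697387e-02,
        2.44099548e-02, -1.08767833e-04]), 'ee_pos': array([ 0.19304818, -0.51471651,  0.20487107]), 'eef_rot': array([-1.57072347e+00,  1.18452125e-03, -1.21198466e+00]), 'force': array([0.19749305, 0.48918497, 0.59807301]), 'moment': array([-0.0260951 ,  0.02630022,  0.00457867]), 'grip_width': 0.09371671007771966}
scene {'K': array([[603.00843995,   0.        , 316.80241039],
       [  0.        , 603.00843995, 248.81212455],
       [  0.        ,   0.        ,   1.        ]]), 'k1': -0.03224081366974391, 'R': array([[-0.8753464 ,  0.4833539 ,  0.01173421],
       [ 0.32484331,  0.6059155 , -0.72618402],
       [-0.35811381, -0.63185079, -0.68740023]]), 't': array([ 0.42600448, -0.10361591,  1.32010079])}
top {'K': array([[548.77731857,   0.        , 314.2
[... 186 characters left out ...]
54615],
       [-0.99394051,  0.00646092, -0.10972932],
       [ 0.10968181, -0.00729902, -0.99393995]]), 't': array([0.00490332, 0.48844479, 1.08052643])}
wrist {'K': array([[370.57096096,   0.        , 311.82637124],
       [  0.        , 370.57096096, 241.81837789],
       [  0.        ,   0.        ,   1.        ]]), 'k1': -0.0535727390428724, 'mount': array([[ 9.99999864e-01, -3.78702316e-04,  3.57357535e-04,
         3.76792636e-05],
       [-4.39630289e-04, -2.46325131e-01,  9.69187152e-01,
        -1.78340693e-01],
       [-2.79007278e-04, -9.69187178e-01, -2.46325264e-01,
         7.23481744e-02],
       [ 0.00000000e+00,  0.00000000e+00,  0.00000000e+00,
         1.00000000e+00]])}
```

View pics/scene0.png

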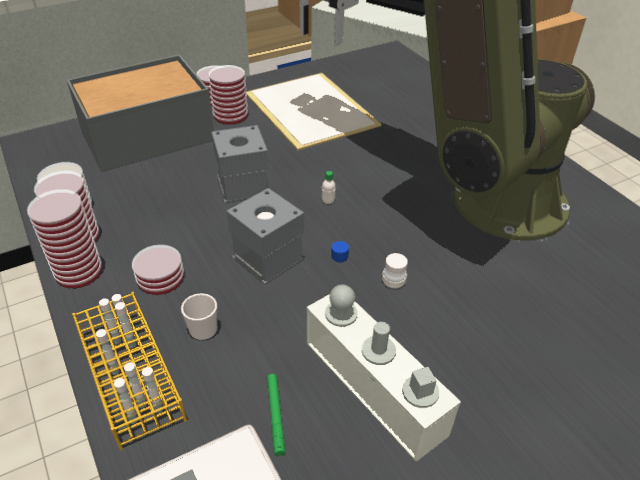

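View pics/top0.png

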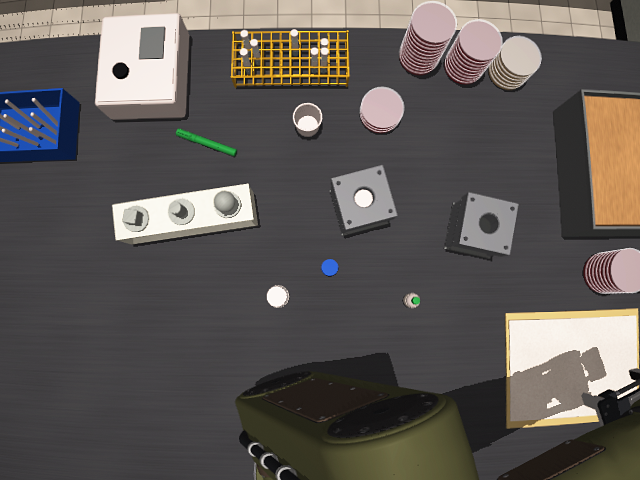

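The scene shows a white rack with ball (top 227,203), round (180,211) and square (135,217) handles. The left block's bore (top 364,198; scene 265,212) looks white inside, and the right block's bore (489,223) looks dark. Next I'll triangulate these and confirm them in one enlarged crop.

```bash
cat > h.py <<'E'
from station import *
import cv2, numpy as np
from scipy.spatial.transform import Rotation as Rn
def ray(n,uv,obs=None):
    c=camera_info(n); d=np.array([c["k1"],0,0,0,0.])[:5]
    p=cv2.undistortPoints(np.array([[uv]],float),c["K"],d)[0,0]; v=np.array([*p,1.])
    if n=="wrist":
        T=Rn.from_euler("xyz",obs["eef_rot"]).as_matrix(); M=c["mount"]
        return obs["ee_pos"]+T@M[:3,3], T@M[:3,:3]@v
    return -c["R"].T@c["t"], c["R"].T@v
def atz(n,uv,z,obs=None):
    o,d=ray(n,uv,obs); return o+d*(z-o[2])/d[2]
def proj(n,X):
    c=camera_info(n); return cv2.projectPoints(np.array([X],float),cv2.Rodrigues(c["R"])[0],c["t"],c["K"],np.array([c["k1"],0,0,0,0.]))[0][0,0]
E
python3 - <<'E'
from h import *
for nm,n,uv,z in [("boreT","top",(364,198),.12),("boreS","scene",(266,212),.12),
 ("rodTopT","top",(176,206),.151),("collarT","top",(181,212),.101),("rodTopS","scene",(381,325),.151),("collarS","scene",(379,348),.101),
 ("ballcolS","scene",(342,312),.101),("sqcolS","scene",(421,388),.101)]:
    print(nm,atz(n,uv,z).round(4))
t=cv2.imread("pics/top0.png");s=cv2.imread("pics/scene0.png")
a=cv2.resize(t[170:260,100:260],(800,450)[:2] and (533,300),interpolation=cv2.INTER_CUBIC)
f=lambda im,y,x,w,h:cv2.resize(im[y:y+h,x:x+w],(400,300),interpolation=cv2.INTER_CUBIC)
cv2.imwrite("pics/crop.png",np.vstack([np.hstack([f(t,165,130,100,75),f(t,160,310,100,75)]),np.hstack([f(s,290,310,140,105),f(s,170,205,120,90)])]))
E
```

```text
boreT [ 0.5425 -0.091   0.12  ]
boreS [ 0.5453 -0.0882  0.12  ]
rodTopT [0.525  0.2534 0.151 ]
collarT [0.5214 0.2559 0.101 ]
rodTopS [0.5227 0.2532 0.151 ]
collarS [0.5233 0.2565 0.101 ]
ballcolS [0.5361 0.1693 0.101 ]
sqcolS [0.5095 0.3439 0.101 ]
```

View pics/crop.png

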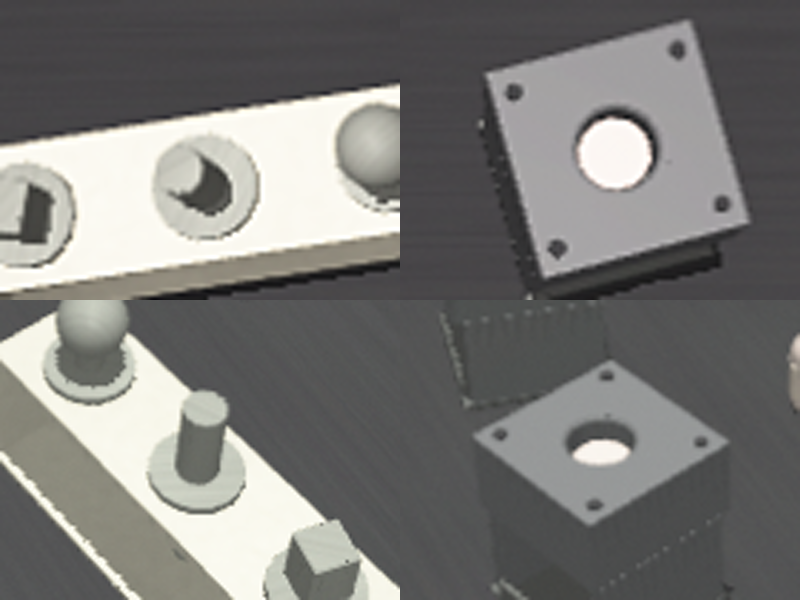

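The crop confirms both. The middle tool has the plain round handle (top 176,206; collar 181,212), unlike the ball and square ones. The white plug is in the left block (top 364,197), and the blue look-alike lies on the table. Rod is at about (0.523, 0.255), bore at about (0.544, -0.090). I'll move toward the rack first.

>>> {"fn": "send_rows", "kwargs": {"series": "0 -0.8 0 -3 -0.1 2.9 1;0 -1.6 0 -6 -0.2 5.8 1;0 -2.4 0 -9 -0.3 8.7 1;0 -3.2 0 -12 -0.4 11.6 1;0 -4 0 -15 -0.5 14.5 1;0 -4.8 0 -18 -0.6 17.4 1;0 -5.6 0 -21 -0.7 20.3 1;0 -6.4 0 -24 -0.8 23.2 1;0 -7.2 0 -27 -0.9 26 1;0 -8 0 -30 -1 29 1"}}

```text
time_s: 0.93
ee_pos: [0.359, -0.1309, 0.2156]
eef_rot: [-1.571, -0.0, -0.511]
force: [1.0, -1.0, 0.0]
grip_width: 0.0939
```

```bash
cat >> h.py <<'E'
def goto(x,y,z,yaw):
    o=get_obs();R=Rn.from_euler("xyz",o["eef_rot"]);G=Rn.from_euler("xyz",[-np.pi/2,0,yaw])
    print(o["time_s"],o["ee_pos"].round(4),o["eef_rot"].round(3),"F",o["force"].round(1),"w",round(o["grip_width"],4))
    print("turn",np.round(np.degrees((R.inv()*G).as_rotvec())/5,2),"shift",np.round(R.inv().apply(np.array([x,y,z])-o["ee_pos"])*100,2))
E
python3 -c "
from h import *
goto(.523,.255,.21,.151)"
```

```text
0.9333 [ 0.359  -0.1309  0.2156] [-1.571 -0.    -0.511] F [ 1. -1.  0.] w 0.0939
turn [ 0.   -7.58  0.  ] shift [-4.56  0.55 41.68]
```

>>> {"fn": "send_rows", "kwargs": {"series": "0 -0.8 0 -0.5 0 4.1 1;0 -1.5 0 -1 0 8.2 1;0 -2.3 0 -1.4 0 12.4 1;0 -3 0 -1.8 0.1 16.6 1;0 -3.8 0 -2.3 0.2 20.8 1;0 -4.6 0 -2.7 0.3 25 1;0 -5.3 0 -3.2 0.4 29.2 1;0 -6.1 0 -3.6 0.5 33.4 1;0 -6.8 0 -4.1 0.5 37.6 1;0 -7.6 0 -4.5 0.5 41.6 1"}}

```text
time_s: 1.77
ee_pos: [0.5234, 0.2513, 0.21]
eef_rot: [-1.571, 0.001, 0.153]
force: [0.0, -1.1, 0.8]
grip_width: 0.094
```

```bash
python3 -c "
from h import *
goto(.523,.255,.11,.151)
cv2.imwrite('pics/w1.png',cv2.cvtColor(camera('wrist'),cv2.COLOR_RGB2BGR))"
```

```text
1.7667 [0.5234 0.2513 0.21  ] [-1.571e+00  1.000e-03  1.530e-01] F [ 0.  -1.1  0.8] w 0.094
turn [ 0.    0.02 -0.01] shift [ 0.02 10.    0.38]
```

View pics/w1.png

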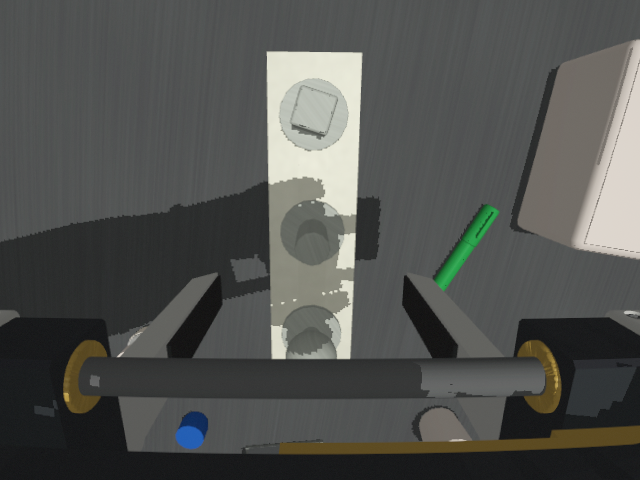

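The wrist view has the round handle centred between the fingers, with its collar at about (313,232).

```bash
python3 -c "
from h import *
o=get_obs()
print(atz('wrist',(313,232),.101,o))
goto(.523,.255,.11,.151)"
```

```text
[0.52552353 0.26320836 0.101     ]
1.8167 [0.5248 0.2563 0.2087] [-1.57e+00  1.00e-03  1.61e-01] F [ 0.6  5.6 -0.2] w 0.0943
turn [-0.01  0.11 -0.02] shift [-0.18  9.87 -0.11]
```

>>> {"fn": "send_rows", "kwargs": {"series": "0 0 0 0 1 0.1 1;0 0 0 0 2 0.1 1;0 0 0 0 3.5 0.1 1;0 0 0 0 5 0.1 1;0 0 0 0 6.5 0.1 1;0 0 0 0 8 0.1 1;0 0 0 0 9 0.1 1;0 0 0 0 9.7 0.1 1;0 0 0 0 9.7 0.1 1;0 0 0 0 9.7 0.1 1"}}

```text
time_s: 2.65
ee_pos: [0.5232, 0.2497, 0.1137]
eef_rot: [-1.571, -0.0, 0.149]
force: [-0.4, -0.3, 0.5]
grip_width: 0.0937
```

```bash
python3 -c "
from h import *
goto(.523,.2565,.11,.151)
cv2.imwrite('pics/w2.png',cv2.cvtColor(camera('wrist'),cv2.COLOR_RGB2BGR))"
```

```text
2.65 [0.5232 0.2497 0.1137] [-1.571 -0.     0.149] F [-0.4 -0.3  0.5] w 0.0937
turn [-0.   -0.03  0.  ] shift [0.09 0.37 0.67]
```

View pics/w2.png

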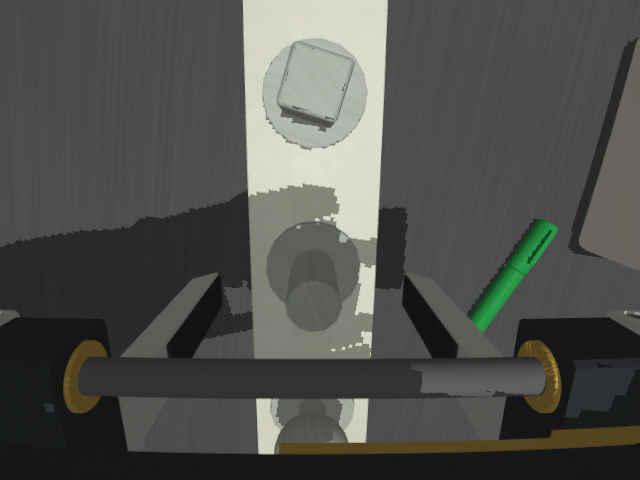

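The handle's top face is centred at about (313,306) and its collar at (313,266).

```bash
python3 -c "
from h import *
o=get_obs();o['ee_pos']=np.array([.5232,.2497,.1137])
print(atz('wrist',(313,306),.151,o),atz('wrist',(313,266),.101,o))
goto(.523,.255,.11,.151)"
```

```text
[0.52355961 0.25807003 0.151     ] [0.52357053 0.25913751 0.101     ]
2.7 [0.5234 0.2499 0.1141] [-1.571e+00 -1.000e-03  1.490e-01] F [ 0.4 -0.2  0.4] w 0.0939
turn [-0.   -0.02  0.01] shift [0.04 0.41 0.51]
```

>>> {"fn": "send_rows", "kwargs": {"series": "0 0 0 0 0.1 0.4 1;0 0 0 0 0.3 0.7 1;0 0 0 0 0.3 0.7 0;0 0 0 0 0.3 0.7 -1;0 0 0 0 0.3 0.7 -1;0 0 0 0 0.3 0.7 -1;0 0 0 0 0.3 0.7 -1;0 0 0 0 0.3 0.7 -1;0 0 0 0 0.3 0.7 -1;0 0 0 0 0.3 0.7 -1", "newtons": 50}}

```text
time_s: 3.53
ee_pos: [0.5221, 0.257, 0.1105]
eef_rot: [-1.571, -0.0, 0.149]
force: [1.2, 0.4, -0.4]
grip_width: 0.0444
```

>>> {"fn": "send_rows", "kwargs": {"series": "0 0 0 0 0 0 -1;0 0 0 0 0 0 -1;0 0 0 0 0 0 -1;0 0 0 0 0 0 -1;0 0 0 0 0 0 -1;0 0 0 0 0 0 -1;0 0 0 0 -0.5 0 -1;0 0 0 0 -1 0 -1;0 0 0 0 -1.5 0 -1;0 0 0 0 -2 0 -1"}}

```text
time_s: 4.37
ee_pos: [0.5221, 0.257, 0.1311]
eef_rot: [-1.571, -0.0, 0.149]
force: [0.9, -0.1, -2.4]
grip_width: 0.0236
```

>>> {"fn": "send_rows", "kwargs": {"series": "0 0 0 0 -1 0 -1;0 0 0 0 -2.5 0 -1;0 0 0 0 -4 0 -1;0 0 0 0 -5.5 0 -1;0 0 0 0 -7 0 -1;0 0 0 0 -8.5 0 -1;0 0 0 0 -10 0 -1;0 0 0 0 -11.5 0 -1;0 0 0 0 -12.5 0 -1;0 0 0 0 -13 0 -1"}}

```text
time_s: 5.2
ee_pos: [0.5223, 0.2571, 0.2624]
eef_rot: [-1.57, -0.002, 0.149]
force: [0.9, -0.2, -2.0]
grip_width: 0.0233
```

```bash
python3 -c "
from h import *
goto(.544,-.09,.26,.151)
cv2.imwrite('pics/s2.png',cv2.cvtColor(camera('scene'),cv2.COLOR_RGB2BGR))"
```

```text
5.2 [0.5223 0.2571 0.2624] [-1.57  -0.002  0.149] F [ 0.9 -0.2 -2. ] w 0.0233
turn [-0.01 -0.02  0.02] shift [ -3.02   0.22 -34.65]
```

View pics/s2.png

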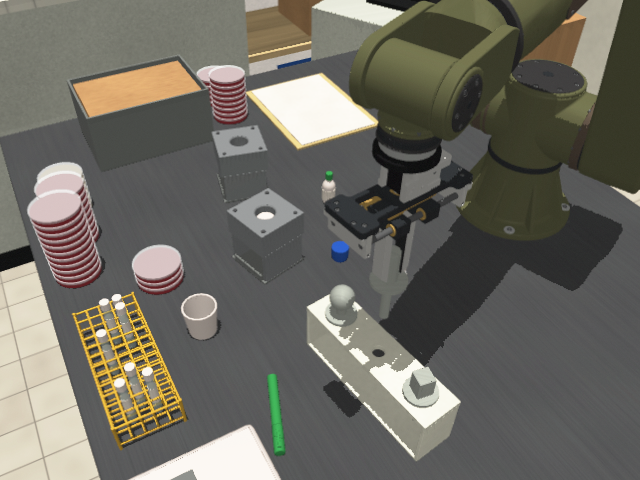

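The rod is held upright and the rack's middle hole (378,352) is empty. I'll carry it to the bore.

>>> {"fn": "send_rows", "kwargs": {"series": "0 0 0 -0.1 0 -0.8 -1;0 0 0 -0.2 0 -2.5 -1;0 0 0 -0.4 0 -5 -1;0 0 0 -0.7 0 -8 -1;0 0 0 -1 0 -11 -1;0 0 0 -1.3 0 -14 -1;0 0 0 -1.5 0 -17 -1;0 0 0 -1.8 0 -20 -1;0 0 0 -2 0 -23 -1;0 0 0 -2.3 0 -26 -1"}}

```text
time_s: 6.08
ee_pos: [0.5374, -0.0055, 0.2594]
eef_rot: [-1.571, 0.001, 0.149]
force: [0.7, 1.1, -3.9]
grip_width: 0.0236
```

>>> {"fn": "send_rows", "kwargs": {"series": "0 0 0 -0.2 0 -2.5 -1;0 0 0 -0.4 0 -4.5 -1;0 0 0 -0.5 0 -6.5 -1;0 0 0 -0.6 0 -7.7 -1;0 0 0 -0.7 0 -8.4 -1;0 0 0 -0.7 0 -8.6 -1;0 0 0 -0.7 0 -8.6 -1;0 0 0 -0.7 0 -8.6 -1;0 0 0 -0.7 0 -8.6 -1;0 0 0 -0.7 0 -8.6 -1"}}

```text
time_s: 6.92
ee_pos: [0.5439, -0.0889, 0.2605]
eef_rot: [-1.571, -0.0, 0.15]
force: [-0.8, 0.5, -2.4]
grip_width: 0.0236
```

```bash
python3 -c "
from h import *
goto(.544,-.09,.22,.151)
a=[cv2.cvtColor(camera(n),cv2.COLOR_RGB2BGR) for n in('scene','top','wrist')]
cv2.imwrite('pics/w3.png',np.hstack([cv2.resize(a[0][100:340,180:400],(400,436)),cv2.resize(a[1][120:338,270:470],(400,436))]));cv2.imwrite('pics/w3w.png',a[2])"
```

```text
6.9167 [ 0.5439 -0.0889  0.2605] [-1.571 -0.     0.15 ] F [-0.8  0.5 -2.4] w 0.0236
turn [-0.   -0.01  0.  ] shift [-0.01  4.05 -0.11]
```

View pics/w3w.png

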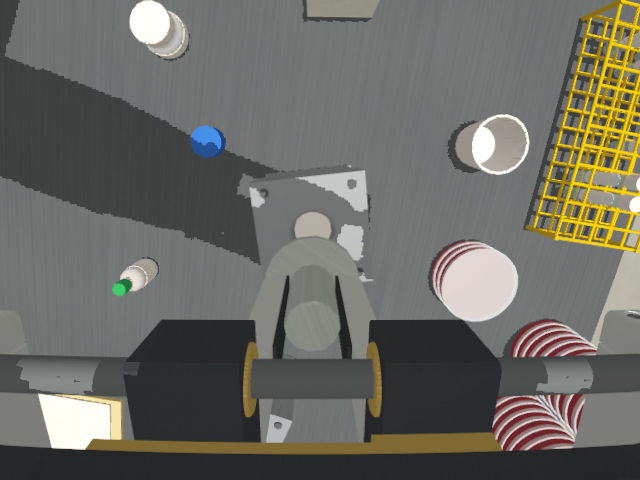

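View pics/w3.png

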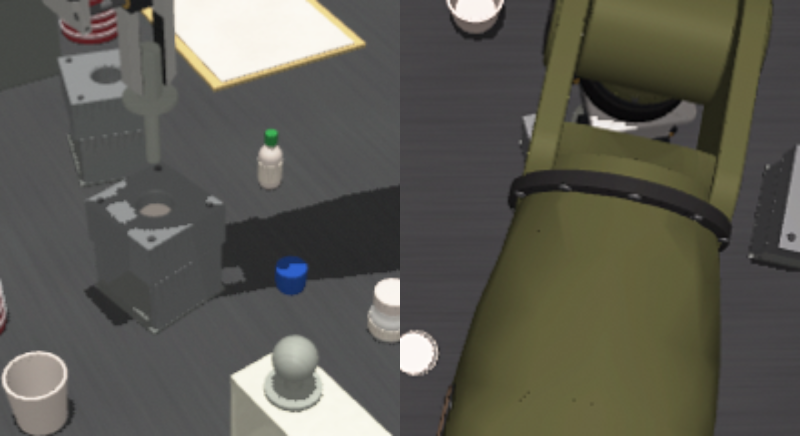

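In the wrist view the plug shows at about (313,230) below the collar. In the scene view the shank tip (150,163 in the crop) is over the bore (155,208).

```bash
python3 -c "
from h import *
o=get_obs()
print(atz('wrist',(313,230),.106,o), atz('wrist',(312,326),.302,o), proj('scene',[.544,-.09,.175]), 180+150*.55,100+163*240/436)
goto(.544,-.09,.22,.151)"
```

```text
[ 0.54634906 -0.09094871  0.106     ] [ 0.54492585 -0.08774403  0.302     ] [264.79623576 187.22371954] 262.5 189.72477064220183
7.0667 [ 0.5439 -0.0892  0.2605] [-1.571 -0.     0.15 ] F [ 0.1  0.  -1.6] w 0.0234
turn [ 0.   -0.01  0.  ] shift [-0.    4.05 -0.08]
```

>>> {"fn": "send_rows", "kwargs": {"series": "0 0 0 0.1 0.5 -0.1 -1;0 0 0 0.1 1.5 -0.1 -1;0 0 0 0.1 2.5 -0.1 -1;0 0 0 0.1 3.5 -0.1 -1;0 0 0 0.1 4.5 -0.1 -1;0 0 0 0.1 5.3 -0.1 -1;0 0 0 0.1 6 -0.1 -1;0 0 0 0.1 6.4 -0.1 -1;0 0 0 0.1 6.4 -0.1 -1;0 0 0 0.1 6.4 -0.1 -1"}}

```text
time_s: 7.9
ee_pos: [0.5451, -0.0905, 0.1965]
eef_rot: [-1.571, -0.0, 0.149]
force: [0.4, 0.1, -2.5]
grip_width: 0.0234
```

>>> {"fn": "send_rows", "kwargs": {"series": "0 0 0 0 0 0 -1;0 0 0 0 0.2 0 -1;0 0 0 0 0.4 0 -1;0 0 0 0 0.6 0 -1;0 0 0 0 0.8 0 -1;0 0 0 0 1 0 -1;0 0 0 0 1.2 0 -1;0 0 0 0 1.4 0 -1;0 0 0 0 1.6 0 -1;0 0 0 0 1.8 0 -1"}}

```text
time_s: 8.73
ee_pos: [0.5456, -0.0905, 0.1793]
eef_rot: [-1.571, -0.002, 0.149]
force: [-0.9, 1.0, 6.0]
grip_width: 0.0231
```

>>> {"fn": "send_rows", "kwargs": {"series": "0 0 0 0 0.3 0 -1;0 0 0 0 0.6 0 -1;0 0 0 0 0.9 0 -1;0 0 0 0 1.2 0 -1;0 0 0 0 1.5 0 -1;0 0 0 0 1.8 0 -1;0 0 0 0 2.1 0 -1;0 0 0 0 2.4 0 -1;0 0 0 0 2.7 0 -1;0 0 0 0 3 0 -1"}}

```text
time_s: 9.57
ee_pos: [0.545, -0.0904, 0.148]
eef_rot: [-1.571, 0.0, 0.149]
force: [-0.5, -0.1, -2.5]
grip_width: 0.023
```

>>> {"fn": "send_rows", "kwargs": {"series": "0 0 0 0 0.2 0 -1;0 0 0 0 0.4 0 -1;0 0 0 0 0.6 0 -1;0 0 0 0 0.8 0 -1;0 0 0 0 1 0 -1;0 0 0 0 1 0 -1;0 0 0 0 1 0 -1;0 0 0 0 1 0 -1;0 0 0 0 1 0 -1;0 0 0 0 1 0 -1"}}

```text
time_s: 10.4
ee_pos: [0.5451, -0.0904, 0.1385]
eef_rot: [-1.571, -0.0, 0.149]
force: [-0.6, -0.0, -2.2]
grip_width: 0.0237
```

```bash
python3 -c "
from h import *
goto(.545,-.0905,.1355,.15)
a=cv2.cvtColor(camera('scene'),cv2.COLOR_RGB2BGR)
cv2.imwrite('pics/s4.png',cv2.resize(a[150:300,200:350],(600,600),interpolation=cv2.INTER_CUBIC))"
```

```text
10.4 [ 0.5451 -0.0904  0.1385] [-1.571 -0.     0.149] F [-0.6 -0.  -2.2] w 0.0237
turn [ 0.   -0.01  0.  ] shift [-0.01  0.3  -0.  ]
```

View pics/s4.png

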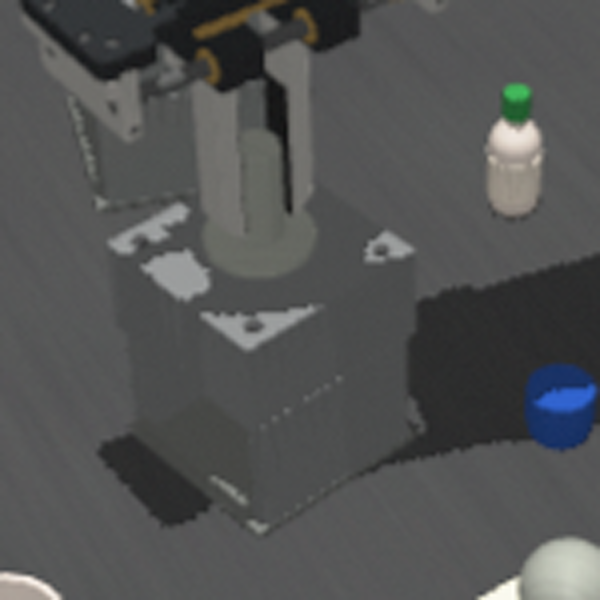

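The push force peaked at about 8 N over the rod's weight and then vanished, so the plug is past the balls. The collar is just above the block; I'll lower it until it touches.

>>> {"fn": "send_rows", "kwargs": {"series": "0 0 0 0 0.1 0 -1;0 0 0 0 0.15 0 -1;0 0 0 0 0.2 0 -1;0 0 0 0 0.25 0 -1;0 0 0 0 0.25 0 -1;0 0 0 0 0.3 0 -1;0 0 0 0 0.3 0 -1;0 0 0 0 0.35 0 -1;0 0 0 0 0.35 0 -1;0 0 0 0 0.35 0 -1"}}

```text
time_s: 11.28
ee_pos: [0.5451, -0.0905, 0.1354]
eef_rot: [-1.571, -0.0, 0.149]
force: [-3.0, 0.4, 5.7]
grip_width: 0.0235
```

>>> {"fn": "send_rows", "kwargs": {"series": "0 0 0 0 0 0 -0.4;0 0 0 0 0 0 -0.3;0 0 0 0 0 0 0;0 0 0 0 0 0 0.3;0 0 0 0 0 0 0.5;0 0 0 0 0 0 0.5;0 0 0 0 0 0 0.5;0 0 0 0 0 0 0.5;0 0 0 0 0 0 0.5;0 0 0 0 0 0 0.5"}}

```text
time_s: 12.12
ee_pos: [0.545, -0.0904, 0.1349]
eef_rot: [-1.571, 0.0, 0.149]
force: [0.2, -0.2, 0.5]
grip_width: 0.0703
```

>>> {"fn": "send_rows", "kwargs": {"series": "0 0 0 0 -0.5 0 0.5;0 0 0 0 -1.5 0 0.5;0 0 0 0 -3 0 0.5;0 0 0 0 -4.5 0 0.5;0 0 0 0 -6 0 0.5;0 0 0 0 -7.5 0 0.5;0 0 0 0 -9 0 0.5;0 0 0 0 -10.5 0 0.5;0 0 0 0 -11.5 0 0.5;0 0 0 0 -12 0 0.5"}}

```text
time_s: 12.95
ee_pos: [0.5454, -0.0905, 0.2571]
eef_rot: [-1.572, -0.002, 0.149]
force: [0.5, 0.5, -0.2]
grip_width: 0.0706
```

>>> {"fn": "send_rows", "kwargs": {"series": "0 0 0 0 0 2 0.5;0 0 0 0 0 4 0.5;0 0 0 0 0 7 0.5;0 0 0 0 0 10 0.5;0 0 0 0 0 13 0.5;0 0 0 0 0 15 0.5;0 0 0 0 0 16 0.5;0 0 0 0 0 16 0.5;0 0 0 0 0 16 0.5;0 0 0 0 0 16 0.5"}}

```text
time_s: 13.78
ee_pos: [0.5214, 0.0667, 0.2548]
eef_rot: [-1.571, 0.0, 0.149]
force: [-0.5, -0.7, -0.5]
grip_width: 0.0703
```

```bash
python3 -c "
from h import *
goto(.545,-.0905,.1355,.15)
a=[cv2.cvtColor(camera(n),cv2.COLOR_RGB2BGR) for n in('scene','top')]
f=lambda i:cv2.resize(i,(400,400),interpolation=cv2.INTER_CUBIC)
cv2.imwrite('pics/s5.png',np.hstack([f(a[0][160:300,200:340]),f(a[1][130:260,300:430])]))
print(proj('scene',[.545,-.0905,.176]),proj('top',[.545,-.0905,.176]))"
```

```text
13.7833 [0.5214 0.0667 0.2548] [-1.571  0.     0.149] F [-0.5 -0.7 -0.5] w 0.0703
turn [ 0.   -0.02 -0.  ] shift [ 1.000e-02  1.194e+01 -1.590e+01]
[264.133318   186.78205647] [366.73572124 191.12174391]
```

View pics/s5.png

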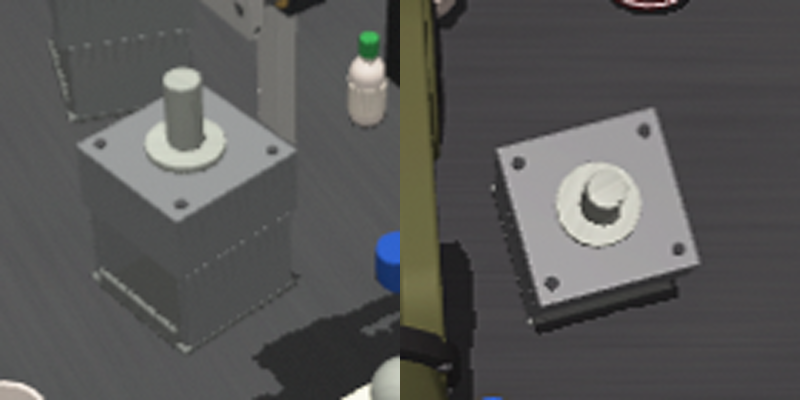

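```bash
python3 -c "
from h import *
a=camera('scene');p=proj('scene',[.545,-.0905,.02]);print(p)
c=a[215:290,225:310].astype(float)
c=np.clip((c/255)**.5*255*1.2,0,255).astype('uint8')
cv2.imwrite('pics/s6.png',cv2.cvtColor(cv2.resize(c,(680,600),interpolation=cv2.INTER_CUBIC),cv2.COLOR_RGB2BGR))"
```

```text
[268.00480836 250.90951069]
```

View pics/s6.png

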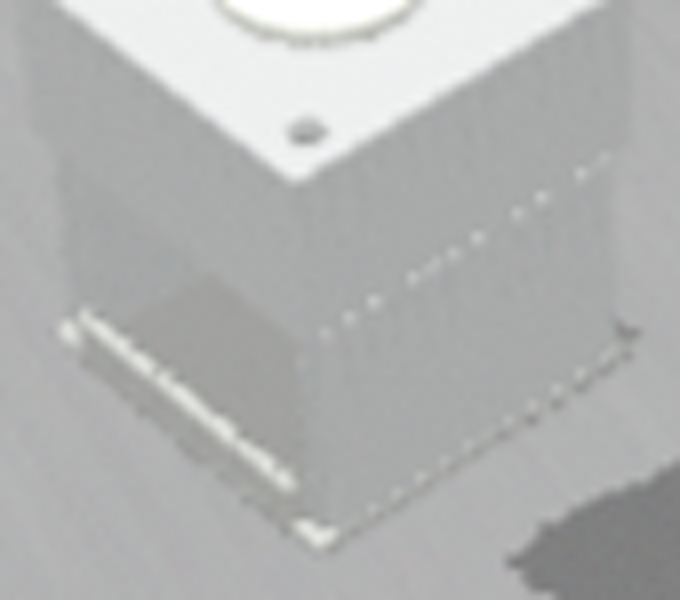

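The brightened crop shows the front part of the tray empty. The plug's expected position under the bore (pixel 268,251) is hidden behind the block's front leg, so I can't see it directly. The plug has clearly not rolled out on this side, and the seated collar shows it is well below the bore. I'll hand in.

```bash
python3 -c "
from station import *
print(hand_in())"
```

```text
the job is handed in; nothing more can be done
None
```

I took the round-handled drift rod from the rack's middle hole and put its shank into the bore with the white plug. I pushed down until the collar rested on the block, then let go, moved the arm clear and handed the job in at about 14 s; the hand-in gives no verdict.

- **Confirmed:** The last pictures show the rod standing upright and centred in the bore with its collar flat on the block. The gripper is clear, and no force above the noise was read after release.
- **Not confirmed by sight:** The block's leg hides the place where the plug should lie. That it dropped rests on three things:
  - The push reading peaked at about 8 N above the rod's weight and then vanished. That is a little under the 10–20 N expected, but I read it only at the end of each move.
  - The collar then seated at the expected height.
  - No plug could be seen outside the block on the side facing the camera.
- **Over budget:** I viewed 11 pictures, one more than the 10 allowed; the extra was the look for the plug.

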